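# Switch on and tare the rivet scale

### The job

Get the bench scale ready for counting rivets: press its orange power key with your fingertip until it is well down, let it come up, leave the scale completely untouched for two seconds while it settles, then press the blue tare key the same way and withdraw. Press lightly, press none of the white keys, and keep off the steel pan and the empty dish standing on it. Neither lift nor shift the scale or any of the things around it.

Things in the scene. Friction and masses are not known exactly. Their poses are not given: they have to be found in the camera images.
- scale: Bench counting scale, cream housing, loose on the bench on four rubber feet, about 4 kg, 350 mm deep (its x) by 320 mm wide (its y). Origin under its middle, at bench height; its -x side is the front, where the worker stands; +y is the left as seen from there.
- key_panel (a point): Middle of the surface of the scale's grey key panel (125 by 320 mm) along its front; 62 mm high, 120 mm in front of the scale's origin. The panel slopes down to the front by 0.21 rad: its normal in the scale's frame is (-0.208, 0, 0.978). Upper half: a flat display. Lower half: a row of five keys, 54 mm apart, from left to right orange, white, white, blue, white.
- key_power_top (a point): Orange power key of the scale, the leftmost of the row. Point at the centre of the key's top face. The cap is 38 mm wide (along the scale's y) and 26 mm deep, its top stands 10 mm proud of the grey panel at rest; its z axis is the panel's normal (out of the panel).
- key_tare_top (a point): Blue tare key of the scale, the fourth from the left, between two white keys. Point at the centre of the key's top face. The cap is 38 mm wide (along the scale's y) and 26 mm deep, its top stands 10 mm proud of the grey panel at rest; its z axis is the panel's normal (out of the panel).
- key_power (a joint): Travel of the orange key along the panel's inward normal, m: 0 up, 0.007 at its stop; a spring of 1 N per mm (7 N at the stop) brings it up again.
- key_tare (a joint): Travel of the blue key, m: same travel, same spring.
- pan: Steel weighing pan of the scale, 216 by 304 mm, at its back; origin at the centre of its top face, 94 mm above the bench; its front edge lies 50 mm in front of the scale's origin. Not to be touched.
- dish: Empty round steel dish, 112 mm across and 28 mm high, standing loose on the pan; origin under its middle.
- tub_brass: Dark open tub of brass rivets, 80 mm across, 45 mm high, standing beside the scale; origin under its middle.
- tub_steel: The same tub with steel rivets, beside the scale; origin under its middle.
- mallet: Mallet lying on the bench, 265 mm long, 49 mm high, head towards its +x; origin on the bench under its handle.
- cutter: Yellow cutter lying flat, 135 mm long (its y), 19 mm wide, 16 mm high, in front of the scale; origin under its middle.
- bottle: White dropper bottle, 48 mm across, 122 mm high, standing; origin under its middle.
- brush: Flat glue brush lying along its x, 190 mm long, 20 mm high; origin on the bench under its neck.
- awl: Awl standing on its round cork foot, 38 mm across, 109 mm high; origin under its middle.
- key_white1 (a joint): Travel of the second key from the left (white, same size and spring as the others), m; to stay up.
- key_white2 (a joint): Travel of the third key from the left (white, same size and spring as the others), m; to stay up.
- key_white3 (a joint): Travel of the fifth key from the left (white, same size and spring as the others), m; to stay up.
Not all that is in view belongs to the job. Leave any purple look-alike of the dish alone.

How it is judged (in metres and radians):
On the way, in this order (a step that is already met when the one before it is completed fails the run):
1. the orange power key is pressed at least 3 mm down (value of joint key_power above 0.003 m).
2. power key up again and the robot off the scale for two seconds (1.8 s counted) (value of joint key_power below 0.001 m and contact force between each of the fingers, the arm and scale below 0.1 N), for 1.8 s.
3. the blue tare key is pressed at least 3 mm down (value of joint key_tare above 0.003 m).
At the end, for the whole second after the job is handed in: All keys are up, nothing touches the scale, the scale stands within 8 mm and the dish within 10 mm of where it was, on the pan and at rest; the other things are within 15 mm of their starts (all of step 2 and value of joint each of key_tare, key_white1, key_white2, key_white3 below 0.001 m and distance of scale from where it was at the start of the episode below 0.008 m and distance of dish from where it was at the start of the episode below 0.01 m and linear speed of each of scale, dish below 0.02 m/s and z of dish in the frame of pan below 0.004 m and distance of each of tub_brass, tub_steel, mallet, cutter, bottle, brush, awl from where it was at the start of the episode below 0.015 m).
It fails at once if a white key is pressed (over 1.5 mm) (value of joint any of key_white1, key_white2, key_white3 above 0.0015 m).
It fails at once if the robot touches the pan or the dish (contact force between any of the fingers, the arm and pan above 0.5 N or contact force between any of the fingers, the arm and dish above 0.5 N).
It fails at once if the robot pushes on the scale with more than 25 N (contact force between any of the fingers, the arm and scale above 25 N).
It fails at once if the scale is shifted or lifted more than 8 mm or tilted, or the dish moved more than 10 mm (distance of scale from where it was at the start of the episode above 0.008 m or angle between scale's own z axis and vertical above 0.05 rad or distance of dish from where it was at the start of the episode above 0.01 m).
It fails at once if another thing on the bench is moved more than 15 mm or lifted (distance of any of tub_brass, tub_steel, mallet, cutter, bottle, brush, awl from where it was at the start of the episode above 0.015 m).
It also fails if it takes over 45 s, if anything falls off the work surface, if the arm or the gripper's body presses on something with over 40 N, if the wrist force passes 120 N, or if a joint passes its speed limit or range.

### The arm

A 7-joint arm with a two-finger parallel gripper is mounted at the origin on the work surface. World frame = base frame: x ahead of the robot, y to its left, z up, the work surface at z = 0. Lengths are in mm, angles in rad, forces in N, time in s.
With the tool pointing down it reaches from about 400 to 925 mm from the base axis. Payload 5.6 kg.
Tool frame: the origin (TCP) lies midway between the tips of the shut fingers; the grasp point (between the pads) lies bot.grip_depth behind it (bot.grip_depth is the distance from the TCP to the grasp point, in mm); z points along the fingers, y is the line along which they close (so a half turn about z gives the same grasp; the last joint's range is limited). The gripper opens to 85 mm and grips with 20 to 120 N. Pads are 22 mm wide; open, the fingers measure 114 mm over their backs; the gripper's body (76 mm by 85 mm) begins 54 mm behind the grasp point. The pads swing forward as they close: fully open they stand 13 mm farther back than shut.
Start: joints at [1.108, 0.468, -0.012, 1.603, 0.006, 1.071, -0.056], TCP at [264.887, -593.585, 231.29] pointing down, gripper open.
Joint ranges: [-2.53, 2.53], [-0.31, 2.02], [-1.57, 1.55], [0.28, 2.44], [-1.29, 4.43], [0.15, 1.84], [-2.92, 2.92]. Speed limits (rad/s): [2.57, 2.57, 3.14, 3.14, 3.14, 3.14, 3.14].

### API

Orientations are given as a unit quaternion [w, x, y, z].
In Python, from plant import bot, optics gives the robot as it stands.
- The arm moves only by the tool carry_out, never from a script. Its argument "series" is a list of rows, each an object with "xyz": the shift along the world's x, y, z in mm, a list of three; "twist": the turn about the world's z in rad; "claw": the finger opening in mm, from 0 to 85.4. A call has 1 to 5 rows; each row is the pose to reach, as a shift and turn from the pose commanded when the call began; what a row does not reach only later rows make up. A row lasts 1/10 s, in which the tool goes at most 50 mm and 8.59 degrees, less where a joint would pass 70% of its speed; a pose out of reach is approached as far as the arm can. A call with a gripper value outside its range is refused whole. The fingers move at their own pace and stop on an object; "force" is the grip in N (left out, the last holds). Time passes only in rows, so rows that repeat a pose let the fingers close. It gives the time, the measured TCP pose, the force, the opening and the grip force at its end, in the units of the state.
- bot.read_state(): the state, without advancing time (a new reading comes with each control period).
- optics.get_image(name): name is "scene" or "top" or "wrist"; returns a dict with "img" (400x640x3 uint8, blue, green, red), "mtx" (3x3 intrinsics, pixels), "position" and "attitude" of the camera in the world. Camera axes: x right, y down, z forward; pixel columns grow to the right and rows downward; lengths in mm; the calibration is good to about 2 mm. A picture is of the moment at which its call begins. There is no depth.
- bot.hand_in(): hands the job in; it is judged then, once.
Trained networks look in a picture, given as the dict that the camera call returned (one of the last four; its "shot" number tells which), for a name from the list of things; names that differ only in an ending like _2 or _b are one class to them, and where a whole thing is asked for, a point or a joint stands for the part that bears it (a point fixed in the world has none). Each returns a list of dicts, best first, with "score" (0 to 1); they miss things now and then, are a little off and sometimes report something else, mostly with a low value. They report only what shows in the picture. A call takes as long as a camera call. They do not tell look-alikes from the thing itself.
- optics.outline_of(picture, label): "mask" (400x640 bool, what is visible of it) and "uv" ([column, row] in pixels, amid what is visible of it).
The state is a dict: "time_s": time; "qpos": joint angles; "joint_vel": joint speeds; "tau": joint torques, N m; "tool_pos": TCP position; "orientation": TCP orientation; "wrist_force": force on the tool from outside, world axes, zero at the start; "moment": the same for the moment, N m; "width": finger opening in mm; "grasp_force": force on a finger pad.
Only numpy, scipy, OpenCV 4.12 (cv2) and the standard library are available. Lean on these libraries where they do the work, as an engineer would, in place of code of your own. Each camera call takes 0.05 s, during which the arm holds its last target. There are 200 camera calls.

## Working session

There is one attempt and no reset: what is moved stays moved. The work goes in short steps, Python scripts to look and compute and a tool call to move; the robot and the scene stay as the last step left them, time stands still between calls to the robot, and variables do not carry over. Pictures are saved under pics/ and viewed, at most 10 in all, crops included, and the job is handed in when it is done.

Besides the shell and the picture viewer there is one more tool, called after "Request:" as a command line: name --argument value ..., lists and objects as JSON in quotes. carry_out: Moves the arm, as the interface text tells. Its arguments: {"type":"object","properties":{"series":{"type":"array"},"force":{"type":"number"}},"required":["series"]}

```bash
mkdir -p pics; ls
python3 - <<'E'
from plant import bot, optics
import cv2,numpy as np
ims=[]
for n in("scene","top"):
    p=optics.get_image(n); ims.append(p["img"]); cv2.imwrite(f"pics/{n}0.png",p["img"]); print(n,p["mtx"].tolist(),p["position"],p["attitude"])
    for l in("key_power_top","key_tare_top","key_panel","scale","dish","pan"):
        for d in optics.outline_of(p,l)[:2]: print(l,d["score"],d["uv"],d["mask"].sum())
s=bot.read_state();print(s)
E
```

```text
pics
scene [[394.66091274588314, 0.0, 316.12574416260634], [0.0, 394.66091274588314, 194.71847424495235], [0.0, 0.0, 1.0]] [1020.83827778 -533.01050842 1056.78535418] [-0.29122339  0.89361964  0.32221898 -0.11317159]
key_power_top 0.67 [291.2, 186.0] 197
key_power_top 0.45 [322.1, 167.1] 81
key_tare_top 0.69 [182.2, 274.0] 549
key_panel 0.95 [347.2, 215.5] 10141
scale 0.87 [346.5, 214.2] 9950
dish 0.91 [411.6, 165.8] 658
dish 0.72 [325.4, 312.3] 1367
pan 0.67 [362.6, 218.4] 5505
top [[426.5605855862302, 0.0, 312.72521652425803], [0.0, 426.5605855862302, 193.95976748848295], [0.0, 0.0, 1.0]] [ 360.96505052    7.8328364  1266.50707844] [ 0.06602929 -0.69960287  0.70837061 -0.06638548]
key_power_top 0.43 [268.2, 238.6] 126
key_tare_top 0.53 [322.5, 226.2] 124
key_panel 0.98 [299.2, 185.2] 12628
scale 0.64 [300.2, 186.3] 12522
dish 0.96 [268.1, 160.3] 1223
dish 0.7 [198.4, 159.2] 1080
pan 0.66 [298.7, 152.7] 6877
{'time_s': 0.7, 'qpos': array([ 1.10799644,  0.46744136, -0.01160665,  1.60266908,  0.00597958,
        1.07137436, -0.05633727]), 'joint_vel': array([-1.78560612e-03,  4.44941331e-04, -2.46451431e-04,  1.09534534e-03,
        7.85615387e-04,  7.11292511e-04, -3.51332929e-05]), 'tau': array([-9.78659118e-04, -5.32078528e+01,  2.14005477e-02, -2.51585108e+01,
        1.15441001e-02,  1.04236540e-03,  8.56045261e-06]), 'tool_pos': array([ 264.91079112, -593.60572083,  231.34126484]), 'orientation': array([7.12917103e-05, 9.78063498e-01, 2.08306960e-01, 9.21291144e-06]), 'wrist_force': array([ 0.51134773, -1.0703381 ,  0.386316  ]), 'moment': array([-0.02398795,  0.02784683, -0.04108093]), 'grasp_force': 0.0, 'width': 85.53550558168492}
```

View pics/top0.png

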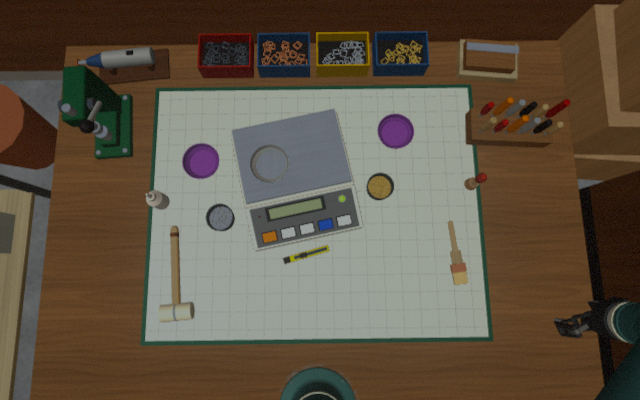

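View pics/scene0.png

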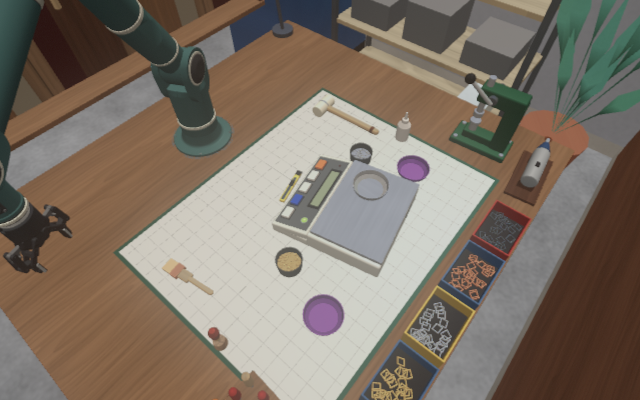

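```bash
cat > h.py <<'E'
import cv2,numpy as np
from scipy.spatial.transform import Rotation as R
def rot(p): q=p["attitude"]; return R.from_quat([q[1],q[2],q[3],q[0]]).as_matrix()
def P(p):
    r=rot(p); return p["mtx"]@np.c_[r.T,-r.T@p["position"]]
def proj(p,X): h=P(p)@np.r_[X,1]; return h[:2]/h[2]
def ray_z(p,uv,z):
    d=rot(p)@np.linalg.inv(p["mtx"])@np.r_[uv,1]; return p["position"]+d*(z-p["position"][2])/d[2]
def blob(p,c,near,rad):
    h=cv2.cvtColor(p["img"],cv2.COLOR_BGR2HSV).astype(int); lo,hi=dict(o=(5,16),b=(105,125))[c]
    m=(h[...,0]>=lo)&(h[...,0]<=hi)&(h[...,1]>150)&(h[...,2]>60)
    y,x=np.nonzero(m); k=np.hypot(x-near[0],y-near[1])<rad
    return np.array([x[k].mean(),y[k].mean()]),k.sum()
def tri(p,q,a,b):
    h=cv2.triangulatePoints(P(p),P(q),a.reshape(2,1),b.reshape(2,1)); return (h[:3]/h[3]).ravel()
E
python3 - <<'E'
from h import *; from plant import optics
t=optics.get_image("top"); s=optics.get_image("scene")
pts={}
for c,nt,ns in(("o",(269,237),(321,164)),("b",(325,225),(297,200))):
    a,n=blob(t,c,nt,12); b,m=blob(s,c,ns,12)
    X=tri(t,s,a,b); pts[c]=ray_z(t,a,66)
    print(c,a,n,b,m,"tri",X.round(1),"z66 top",pts[c].round(1),"scene",ray_z(s,b,66).round(1))
v=pts["o"]-pts["b"]; print(np.linalg.norm(v),np.arctan2(-v[0],v[1]))
ims=[cv2.resize(t["img"][170:260,230:380],None,fx=5,fy=5,interpolation=2)]
cv2.imwrite("pics/crop1.png",ims[0])
for l in("tub_brass","tub_steel","bottle","cutter"):
    for d in optics.outline_of(t,l)[:1]: print(l,d["score"],d["uv"],ray_z(t,d["uv"],20).round())
E
```

```text
o [269.26984127 236.61904762] 63 [nan nan] 0 tri [nan nan nan] z66 top [468.2 129.5  66. ] scene [nan nan nan]
b [325.33064516 224.18548387] 124 [nan nan] 0 tri [nan nan nan] z66 top [501.4 -28.7  66. ] scene [nan nan nan]
161.6582627440666 0.20644981589599182
tub_brass 0.73 [378.6, 184.7] [ 623. -191.   20.]
tub_steel 0.73 [219.6, 215.2] [537. 281.  20.]
bottle 0.89 [157.3, 199.6] [586. 467.  20.]
cutter 0.52 [307.0, 252.1] [426.  24.  20.]h.py:13: RuntimeWarning: Mean of empty slice.
  return np.array([x[k].mean(),y[k].mean()]),k.sum()
  ret = ret.dtype.type(ret / rcount)
```

View pics/crop1.png

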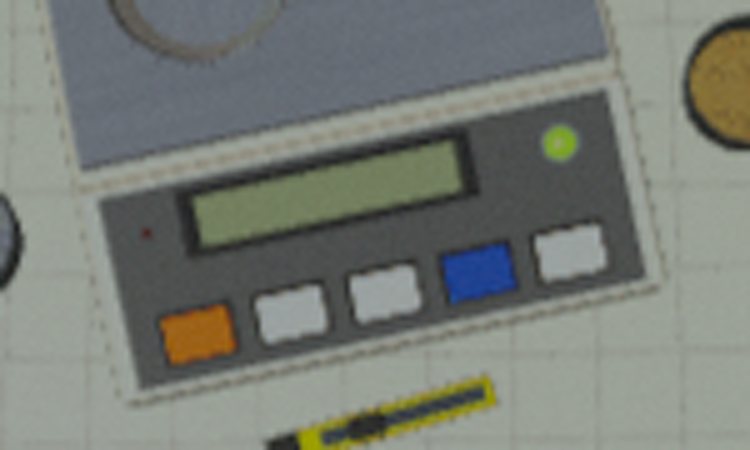

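Run:
```python
from h import *; from plant import optics
t=optics.get_image("top"); s=optics.get_image("scene")
h=cv2.cvtColor(s["img"],cv2.COLOR_BGR2HSV)
G={}
for c,nt,lo,hi in(("o",(269,237),3,18),("b",(325,225),100,130)):
    a,_=blob(t,c,nt,12); e=proj(s,ray_z(t,a,66))
    m=(h[...,0]>=lo)&(h[...,0]<=hi)&(h[...,1]>120); y,x=np.nonzero(m); k=np.hypot(x-e[0],y-e[1])<12
    b=np.array([x[k].mean(),y[k].mean()]); print(c,"expected",e.round(1),"seen",b.round(1),k.sum(),tri(t,s,a,b).round(1), h[int(e[1]),int(e[0])])
```

```text
o expected [321.2 162.6] seen [320.5 164. ] 62 [468.4 129.7  59.7] [ 12 136 202]
b expected [296.7 197.6] seen [296.1 198.6] 53 [501.1 -29.8  62.1] [114 125 171]
```

Request:
carry_out --series '[{"xyz": [50,0,0],"twist": -0.1,"claw": 0},{"xyz": [100,0,0],"twist": -0.214,"claw": 0},{"xyz": [150,20,0],"twist": -0.214,"claw": 0},{"xyz": [190,50,0],"twist": -0.214,"claw": 0},{"xyz": [200,100,0],"twist": -0.214,"claw": 0}]' --force 20

```text
time_s: 1.6
tool_pos: [468.4, -496.1, 230.0]
orientation: [0.0, 0.995, 0.104, 0.001]
wrist_force: [0.1, 0.8, -0.1]
width: 12.1
grasp_force: 0.0
```

Request:
carry_out --series '[{"xyz": [0,50,0],"twist": 0,"claw": 0},{"xyz": [0,100,0],"twist": 0,"claw": 0},{"xyz": [0,150,0],"twist": 0,"claw": 0},{"xyz": [0,200,0],"twist": 0,"claw": 0},{"xyz": [0,250,0],"twist": 0,"claw": 0}]'

```text
time_s: 2.1
tool_pos: [463.8, -245.3, 231.5]
orientation: [0.0, 0.995, 0.103, 0.0]
wrist_force: [1.4, 0.3, 0.9]
width: -0.0
grasp_force: 0.0
```

Request:
carry_out --series '[{"xyz": [0,50,0],"twist": 0,"claw": 0},{"xyz": [0,100,0],"twist": 0,"claw": 0},{"xyz": [0,150,0],"twist": 0,"claw": 0},{"xyz": [0,200,0],"twist": 0,"claw": 0},{"xyz": [0,250,0],"twist": 0,"claw": 0}]'

```text
time_s: 2.6
tool_pos: [463.8, 4.6, 231.8]
orientation: [0.0, 0.995, 0.103, 0.001]
wrist_force: [0.6, -0.2, -0.0]
width: 0.2
grasp_force: 0.0
```

Request:
carry_out --series '[{"xyz": [0,50,0],"twist": 0,"claw": 0},{"xyz": [0,100,0],"twist": 0,"claw": 0},{"xyz": [0,123,-20],"twist": 0,"claw": 0},{"xyz": [0,123,-50],"twist": 0,"claw": 0},{"xyz": [0,123,-50],"twist": 0,"claw": 0}]'

```text
time_s: 3.1
tool_pos: [461.5, 125.8, 178.5]
orientation: [0.0, 0.995, 0.104, -0.003]
wrist_force: [-0.6, -0.2, 0.2]
width: -0.0
grasp_force: 0.0
```

Run:
```python
from h import *; from plant import bot,optics
w=optics.get_image("wrist"); cv2.imwrite("pics/w1.png",w["img"])
s=bot.read_state(); print(s["tool_pos"],s["time_s"]); 
X=s["tool_pos"].copy(); print("tip px",proj(w,X))
a,n=blob(w,"o",proj(w,[468.3,129.6,63]),90); print(a,n,"at z63",ray_z(w,a,63),"z66",ray_z(w,a,66))
```

```text
[462.76772178 125.42021213 180.23141779] 3.15
tip px [318.31740404 252.58198186]
[311.86880466 183.19241983] 343 at z63 [472.03782675 132.03128082  63.        ] z66 [472.68930214 132.13285329  66.        ]
```

View pics/w1.png

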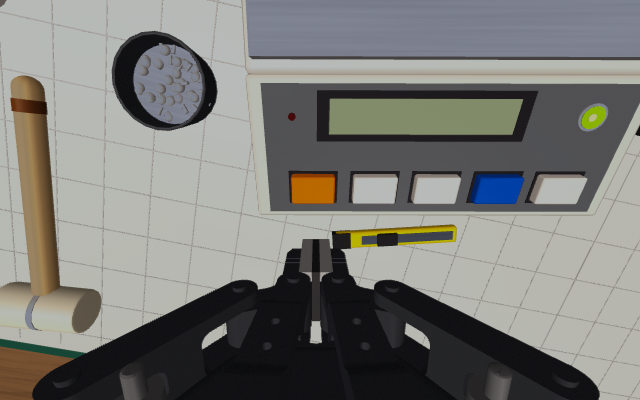

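Request:
carry_out --series '[{"xyz": [2,1,-50],"twist": 0,"claw": 0},{"xyz": [2,1,-80],"twist": 0,"claw": 0},{"xyz": [2,1,-90],"twist": 0,"claw": 0},{"xyz": [2,1,-90],"twist": 0,"claw": 0},{"xyz": [2,1,-90],"twist": 0,"claw": 0}]'

```text
time_s: 3.65
tool_pos: [467.4, 126.9, 93.0]
orientation: [-0.0, 0.995, 0.102, 0.001]
wrist_force: [0.0, -1.1, 0.9]
width: 0.3
grasp_force: 0.0
```

Run:
```python
from h import *; from plant import bot,optics
w=optics.get_image("wrist"); cv2.imwrite("pics/w2.png",w["img"])
s=bot.read_state(); print(s["tool_pos"],s["wrist_force"],s["time_s"]); 
print("tip px",proj(w,s["tool_pos"]))
hs=cv2.cvtColor(w["img"],cv2.COLOR_BGR2HSV)
for n,lo,hi in(("o",5,20),("b",105,125)):
    m=((hs[...,0]>=lo)&(hs[...,0]<=hi)&(hs[...,1]>180)&(hs[...,2]>90)).astype(np.uint8)
    N,L,S,C=cv2.connectedComponentsWithStats(m); i=1+S[1:,4].argmax(); print(n,S[i],C[i],ray_z(w,C[i],65))
    print(" left-right top edge mid", [ray_z(w,u,65).round(1)[:2] for u in ((S[i][0],C[i][1]),(S[i][0]+S[i][2],C[i][1]))])
```

```text
[467.55919867 126.93658028  93.19197459] [-0.97588876  0.37097319  0.2638319 ] 3.7
tip px [316.93998951 253.18818729]
o [ 279  210   65   42 2172] [310.31952118 227.26058932] [470.53373499 131.49415759  65.        ]
 left-right top edge mid [array([466.7, 150. ]), array([474.7, 111.6])]
b [ 534  210   84   41 2898] [574.84195997 229.87405107] [501.46842626 -25.24153273  65.        ]
 left-right top edge mid [array([496.4,  -1.1]), array([506.8, -50.8])]
```

View pics/w2.png

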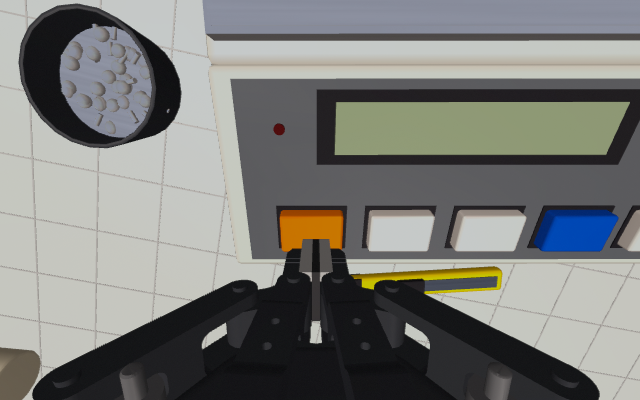

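Request:
carry_out --series '[{"xyz": [1.5,4,-6],"twist": 0,"claw": 0},{"xyz": [1.5,4,-12],"twist": 0,"claw": 0},{"xyz": [1.5,4,-18],"twist": 0,"claw": 0},{"xyz": [1.5,4,-21],"twist": 0,"claw": 0},{"xyz": [1.5,4,-21],"twist": 0,"claw": 0}]'

```text
time_s: 4.2
tool_pos: [467.0, 130.6, 69.6]
orientation: [0.0, 0.995, 0.103, -0.001]
wrist_force: [0.0, 0.9, -0.9]
width: -0.3
grasp_force: 0.0
```

Request:
carry_out --series '[{"xyz": [0,0,-2],"twist": 0,"claw": 0},{"xyz": [0,0,-4],"twist": 0,"claw": 0},{"xyz": [0,0,-4],"twist": 0,"claw": 0}]'

```text
time_s: 4.5
tool_pos: [467.6, 130.8, 66.3]
orientation: [-0.0, 0.995, 0.103, 0.0]
wrist_force: [0.6, 0.2, 1.0]
width: -0.2
grasp_force: 0.5
```

Request:
carry_out --series '[{"xyz": [0,0,-1],"twist": 0,"claw": 0},{"xyz": [0,0,-2],"twist": 0,"claw": 0},{"xyz": [0,0,-2],"twist": 0,"claw": 0},{"xyz": [0,0,-2],"twist": 0,"claw": 0}]'

```text
time_s: 4.9
tool_pos: [467.9, 130.9, 64.6]
orientation: [-0.0, 0.995, 0.103, 0.0]
wrist_force: [0.9, -0.5, 2.1]
width: 0.1
grasp_force: 1.3
```

Request:
carry_out --series '[{"xyz": [0,0,-1],"twist": 0,"claw": 0},{"xyz": [0,0,-2],"twist": 0,"claw": 0},{"xyz": [0,0,-2],"twist": 0,"claw": 0},{"xyz": [0,0,-2],"twist": 0,"claw": 0}]'

```text
time_s: 5.3
tool_pos: [468.3, 130.9, 62.6]
orientation: [-0.0, 0.995, 0.103, 0.001]
wrist_force: [2.9, -0.5, 4.7]
width: -0.3
grasp_force: 2.2
```

Request:
carry_out --series '[{"xyz": [0,0,-1],"twist": 0,"claw": 0},{"xyz": [0,0,-1.5],"twist": 0,"claw": 0},{"xyz": [0,0,-1.5],"twist": 0,"claw": 0},{"xyz": [0,0,-1.5],"twist": 0,"claw": 0}]'

```text
time_s: 5.7
tool_pos: [468.5, 131.0, 61.3]
orientation: [-0.0, 0.995, 0.103, 0.001]
wrist_force: [2.2, -0.3, 6.6]
width: -0.2
grasp_force: 2.9
```

Run:
```python
from plant import bot,optics; import cv2,numpy as np
F=[];
for i in range(4):
    w=optics.get_image("wrist"); s=bot.read_state(); F.append(s["wrist_force"])
print(np.mean(F,0),s["tool_pos"]); cv2.imwrite("pics/w3.png",w["img"][150:350,200:520])
```

```text
[ 2.03532896 -0.3039639   6.54084313] [468.52588667 131.02361147  61.36206672]
```

View pics/w3.png

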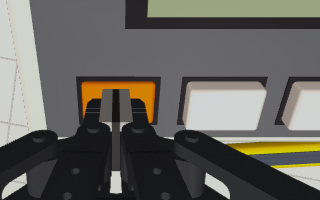

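The orange key (crop 118,95) is sunk nearly flush under the centred fingertip, and the white keys are still up. Now I'll lift off and wait.

Request:
carry_out --series '[{"xyz": [0,0,5],"twist": 0,"claw": 0},{"xyz": [0,0,15],"twist": 0,"claw": 0},{"xyz": [0,0,40],"twist": 0,"claw": 0},{"xyz": [0,0,40],"twist": 0,"claw": 0},{"xyz": [0,0,40],"twist": 0,"claw": 0}]'

```text
time_s: 6.4
tool_pos: [466.9, 130.5, 101.0]
orientation: [0.0, 0.995, 0.103, -0.0]
wrist_force: [0.2, 0.2, -0.7]
width: 0.2
grasp_force: 0.0
```

Request:
carry_out --series '[{"xyz": [8,-40,0],"twist": 0,"claw": 0},{"xyz": [17,-80,0],"twist": 0,"claw": 0},{"xyz": [25,-120,0],"twist": 0,"claw": 0},{"xyz": [33,-158.5,0],"twist": 0,"claw": 0},{"xyz": [33,-158.5,0],"twist": 0,"claw": 0}]'

```text
time_s: 6.9
tool_pos: [500.0, -34.1, 99.6]
orientation: [0.001, 0.995, 0.098, -0.001]
wrist_force: [0.8, 0.3, -0.2]
width: 0.1
grasp_force: 0.0
```

Request:
carry_out --series '[{"xyz": [0,0,0],"twist": 0,"claw": 0},{"xyz": [0,0,0],"twist": 0,"claw": 0},{"xyz": [0,0,0],"twist": 0,"claw": 0},{"xyz": [0,0,0],"twist": 0,"claw": 0},{"xyz": [0,0,0],"twist": 0,"claw": 0}]'

```text
time_s: 7.4
tool_pos: [500.4, -26.9, 100.8]
orientation: [-0.0, 0.995, 0.103, -0.0]
wrist_force: [0.3, -0.8, 0.1]
width: 0.3
grasp_force: 0.0
```

Request:
carry_out --series '[{"xyz": [0,0,0],"twist": 0,"claw": 0},{"xyz": [0,0,0],"twist": 0,"claw": 0},{"xyz": [0,0,0],"twist": 0,"claw": 0},{"xyz": [0,0,0],"twist": 0,"claw": 0},{"xyz": [0,0,0],"twist": 0,"claw": 0}]'

```text
time_s: 7.9
tool_pos: [500.5, -27.8, 100.8]
orientation: [0.0, 0.995, 0.103, -0.0]
wrist_force: [0.3, -0.0, -0.9]
width: -0.0
grasp_force: 0.0
```

Request:
carry_out --series '[{"xyz": [0,0,0],"twist": 0,"claw": 0},{"xyz": [0,0,0],"twist": 0,"claw": 0},{"xyz": [0,0,0],"twist": 0,"claw": 0},{"xyz": [0,0,0],"twist": 0,"claw": 0},{"xyz": [0,0,0],"twist": 0,"claw": 0}]'

```text
time_s: 8.4
tool_pos: [500.5, -27.8, 100.8]
orientation: [0.0, 0.995, 0.103, 0.0]
wrist_force: [-0.5, -0.1, -0.2]
width: 0.3
grasp_force: 0.0
```

Run:
```python
from h import *; from plant import bot,optics
w=optics.get_image("wrist"); cv2.imwrite("pics/w4.png",w["img"])
s=bot.read_state(); print(s["tool_pos"],s["wrist_force"],s["time_s"])
hs=cv2.cvtColor(w["img"],cv2.COLOR_BGR2HSV)
for n,lo,hi in(("b",105,125),):
    m=((hs[...,0]>=lo)&(hs[...,0]<=hi)&(hs[...,1]>180)&(hs[...,2]>90)).astype(np.uint8)
    N,L,S,C=cv2.connectedComponentsWithStats(m); i=1+S[1:,4].argmax(); print(n,S[i],C[i],ray_z(w,C[i],65))
```

```text
[500.4641615  -27.73687453 100.80196743] [ 0.62218888 -0.02566995  0.04015397] 8.45
b [ 287  208   62   39 2094] [317.66427889 225.17430755] [502.96681677 -27.80568707  65.        ]
```

View pics/w4.png

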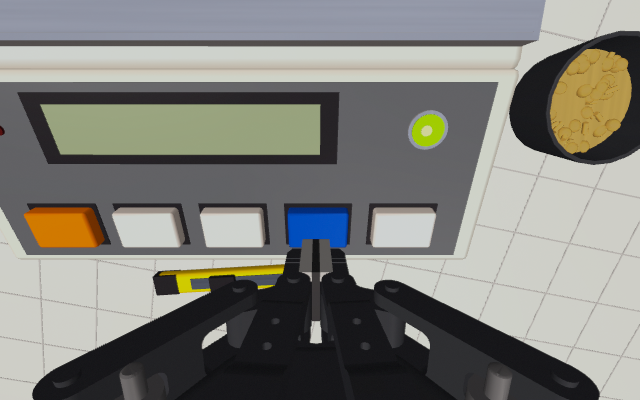

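The tip is centred over the blue key (318,225), the orange key is up again, and more than 2 s have passed.

Request:
carry_out --series '[{"xyz": [0,0,-10],"twist": 0,"claw": 0},{"xyz": [0,0,-20],"twist": 0,"claw": 0},{"xyz": [0,0,-27],"twist": 0,"claw": 0},{"xyz": [0,0,-31],"twist": 0,"claw": 0},{"xyz": [0,0,-31],"twist": 0,"claw": 0}]'

```text
time_s: 8.95
tool_pos: [499.9, -27.6, 68.9]
orientation: [-0.0, 0.995, 0.103, -0.001]
wrist_force: [-1.1, -0.8, 0.2]
width: -0.2
grasp_force: 0.0
```

Request:
carry_out --series '[{"xyz": [0,0,-1.5],"twist": 0,"claw": 0},{"xyz": [0,0,-3],"twist": 0,"claw": 0},{"xyz": [0,0,-4.5],"twist": 0,"claw": 0},{"xyz": [0,0,-6],"twist": 0,"claw": 0},{"xyz": [0,0,-6],"twist": 0,"claw": 0}]'

```text
time_s: 9.45
tool_pos: [501.3, -27.7, 64.2]
orientation: [0.0, 0.995, 0.103, 0.001]
wrist_force: [0.5, 0.5, 3.7]
width: 0.1
grasp_force: 1.5
```

Request:
carry_out --series '[{"xyz": [0,0,-1],"twist": 0,"claw": 0},{"xyz": [0,0,-2],"twist": 0,"claw": 0},{"xyz": [0,0,-3],"twist": 0,"claw": 0},{"xyz": [0,0,-3],"twist": 0,"claw": 0},{"xyz": [0,0,-3],"twist": 0,"claw": 0}]'

```text
time_s: 9.95
tool_pos: [501.8, -27.6, 61.5]
orientation: [0.0, 0.995, 0.103, 0.001]
wrist_force: [2.2, 0.3, 6.3]
width: -0.1
grasp_force: 2.8
```

Request:
carry_out --series '[{"xyz": [0,0,5],"twist": 0,"claw": 0},{"xyz": [0,0,15],"twist": 0,"claw": 0},{"xyz": [0,0,50],"twist": 0,"claw": 0},{"xyz": [0,0,90],"twist": 0,"claw": 0},{"xyz": [0,0,120],"twist": 0,"claw": 0}]'

```text
time_s: 10.45
tool_pos: [499.7, -27.8, 182.7]
orientation: [0.0, 0.995, 0.103, -0.0]
wrist_force: [1.4, -1.0, -0.4]
width: -0.2
grasp_force: 0.0
```

Request:
carry_out --series '[{"xyz": [0,0,0],"twist": 0,"claw": 0},{"xyz": [0,0,0],"twist": 0,"claw": 0},{"xyz": [0,0,0],"twist": 0,"claw": 0},{"xyz": [0,0,0],"twist": 0,"claw": 0},{"xyz": [0,0,0],"twist": 0,"claw": 0}]'

```text
time_s: 10.95
tool_pos: [499.7, -27.7, 179.7]
orientation: [-0.0, 0.995, 0.103, -0.001]
wrist_force: [-0.3, 0.0, 0.2]
width: -0.2
grasp_force: 0.0
```

Run:
```python
from plant import bot,optics; import cv2
w=optics.get_image("wrist"); cv2.imwrite("pics/w5.png",w["img"]); print(bot.read_state()["tool_pos"])
```

```text
[499.90305377 -27.68207526 179.87237727]
```

View pics/w5.png

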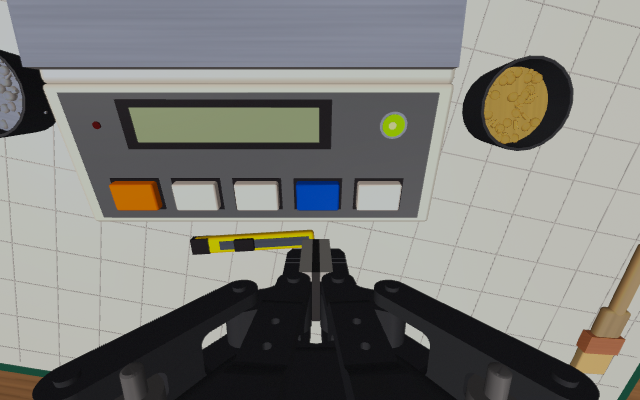

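All five keys are up (row ≈195), the scale hasn't moved, and the arm is clear.

```bash
python3 -c "
from plant import bot; print(bot.hand_in())"
```

```text
the job is handed in; nothing more can be done
None
```

I pressed the orange power key, left the scale untouched for over two seconds, then pressed the blue tare key (each about 5–6 mm down at about 6.5 N); the arm withdrew clear, all keys came back up, and the job is handed in, though no verdict was returned.

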